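# Take apart a film developing tank for the next film

### The job

The developing tank is dry and I want to load the next film. Undo the tank's lid (it is a twist lid: turn it anticlockwise until its hidden lugs come free, then lift it straight off) and stand it upright on the bare desk. Then get the centre tube and the white reel out of the tank, and stand them gently side by side on the blue booklet, both upright and the reel no longer on the tube; leave the other things where they are.

Things in the scene. Friction and masses are not known exactly. Their poses are not given: they have to be found in the camera images.
- tank: Black round developing tank, held to the desk by a rubber suction foot (cannot move). Origin on its axis at desk level. Foot 116 mm across, 8 mm high; a small tab with a white mark sticks out at the tank's +x side. Body 86 mm outside, 81 mm inside diameter; rim 82 mm, inner floor 8 mm above the desk. Three ears out to 96 mm diameter, 70 to 74 mm up, hidden by the lid, hold its lugs.
- lid: Black lid, 106 mm across, 62 mm high; origin on its axis at its lower edge (64 mm above the desk when seated). White mark on its shoulder, +x side. Undo anticlockwise from above, yaw growing; it starts locked. It lifts off when its yaw minus the tank's is between -0.27 and 0 rad; 0 (white marks in line) is a hard stop. The tube reaches up into its neck: lift 45 mm straight up before moving aside.
- lid_cap (a point): Centre of the lid's ribbed red cap (fixed to the lid), on the axis, 50 mm above the lid's lower edge. The cap is a cylinder 52 mm in diameter, from 36 to 62 mm above the lower edge: the place to grip and turn the lid. The lid starts 0.75 to 1.3 rad clockwise of its stop and turns with little friction.
- core: Black centre tube, 60 g: 22 mm in diameter, 94 mm tall, on a flat round foot 60 mm across and 3 mm thick. Origin at the centre of its underside. It stands loose on the tank's floor and carries the reel on its foot.
- core_top (a point): Centre of the tube's top end, 94 mm above its underside, 20 mm above the tank's rim and 23 mm above the reel's collar. Gripped just below this point and lifted, the tube brings the reel up with it.
- reel: White plastic film reel, 70 g: two spoked flanges 75 mm across (0 to 3 mm and 43 to 46 mm above its underside) on a hub whose collar, 34 mm in diameter, rises from 46 to 68 mm. Origin at the centre of the underside. The 26 mm hole in the hub slides freely on the 22 mm tube; the reel rests on the tube's foot and comes off only upward.
- reel_collar (a point): Centre of the reel's collar, on the axis, 57 mm above the reel's underside: the place to grip the reel (34 mm across).
- booklet: Blue booklet, 240 mm along its x, 180 mm along its y; lies flat and does not move. Its upper face is 5 mm above the desk (one corner curls up a little, to 12 mm). Origin at the centre of its underside.
- booklet_top (a point): Centre of the blue booklet's upper face, 5 mm above the desk; axes as the booklet's.
- film_yellow: Bystander: yellow 35 mm film cassette standing on the desk, 25 mm in diameter, 48 mm tall; origin at its underside.
- film_green: Bystander: green 35 mm film cassette standing on the desk, 25 mm in diameter, 48 mm tall; origin at its underside.
- lens: Bystander: round dark leather lens case, 59 x 54 x 76 mm, standing behind the tank; origin at its underside. (In front of the tank the desk is bare: a spot 130 mm nearer the robot, in x, and 80 mm further left than the tank's axis is free for the lid.)
Mind the look-alikes: they are no part of the job. Leave any purple look-alike of the tank alone.

How it is judged (in metres and radians):
On the way, in this order (a step that is already met when the one before it is completed fails the run):
1. the lid, turned free, stands on the desk clear of the tank (height (world z) of lid below 0.0035 m and horizontal distance between lid and tank above 0.1 m and angle between lid's own z axis and vertical below 0.12 rad), for 0.2 s.
2. the reel is out of the tank (horizontal distance between reel and tank above 0.08 m), for 0.1 s.
At the end, for the whole second after the job is handed in: Lid upright on the bare desk (lower edge within 3.5 mm of it, axis over 100 mm from the tank's); tube and reel both at rest, upright (within 0.12 rad) and flat on the blue booklet, axes at least 10 mm inside its edges and over 60 mm apart; all released (all of step 1 and height (world z) of lid above -0.006 m and height (world z) of core between 0.001 and 0.009 m and angle between each of core, reel's own z axis and vertical below 0.12 rad and x of core in the frame of booklet_top between -0.11 and 0.11 m and y of core in the frame of booklet_top between -0.08 and 0.08 m and height (world z) of reel between 0.001 and 0.009 m and x of reel in the frame of booklet_top between -0.11 and 0.11 m and y of reel in the frame of booklet_top between -0.08 and 0.08 m and horizontal distance between reel and core above 0.06 m and linear speed of each of lid, core, reel below 0.02 m/s); the robot touches nothing.
It fails at once if a film cassette or the lens case is moved by more than 30 mm (distance of any of film_yellow, film_green, lens from where it was at the start of the episode above 0.03 m).
It fails at once if the tube or the reel is dropped or banged down (faster than 0.45 m/s in the last 15 mm above the booklet or desk) ((linear speed of core above 0.45 m/s and height (world z) of core below 0.02 m and horizontal distance between core and tank above 0.1 m) or (linear speed of reel above 0.45 m/s and height (world z) of reel below 0.02 m and horizontal distance between reel and tank above 0.1 m)).
It also fails if it takes over 64 s, if anything falls off the work surface, if the arm or the gripper's body presses on something with over 40 N, if the wrist force passes 120 N, or if a joint passes its speed limit or range.

### The arm

A 6-joint arm with a two-finger parallel gripper is mounted at the origin on a cart in front of the work surface, level with it; the furniture and walls round the work are solid. World frame = base frame: x ahead of the robot, y to its left, z up, the work surface at z = 0. Lengths are in mm, angles in rad, forces in N, time in s.
With the tool pointing down it reaches from about 350 to 1000 mm from the base axis. Payload 7.1 kg.
Tool frame: the origin (TCP) lies on the centre line of the jaws, within the pads' length; the fingertips stand 8 mm ahead of it and the grasp point (between the pads) lies 11 mm behind it; z points along the fingers, y is the line along which they close (so a half turn about z gives the same grasp; the last joint's range is limited). The gripper opens to 85 mm and grips with 20 to 120 N. Pads are 22 mm wide; open, the fingers measure 114 mm over their backs; the gripper's body (76 mm by 85 mm) begins 54 mm behind the grasp point. The pads swing forward as they close: fully open they stand 13 mm farther back than shut.
Start: joints at [1.183, 0.423, 1.63, -0, 1.089, -0.019], TCP at [225.278, 582.971, 239.319] pointing down, gripper open.
Joint ranges: [-3, 3], [-0.9, 2.11], [0.09, 2.58], [-1.31, 4.45], [0.11, 2.69], [-2.54, 2.54]. Speed limits (rad/s): [2.39, 2.39, 3.01, 3.14, 3.14, 3.14].

### API

Orientations are given as a 3x3 rotation matrix whose columns are the frame's x, y, z axes.
In Python, from cell import telemetry, cams, r gives the robot as it stands. The module is installed in compiled form; this text tells all that it offers.
- The arm moves only by the shell command python3 -m crank 'ROWS' [FORCE]. ROWS is a JSON object of lists of equal length, an entry for each row: "slide": the shift along the world's x, y, z in m, a list of three; "yaw": the turn about the world's z in rad; "grip": the gripper's target within -1 to 1 (fully open at 1, half-way at 0, shut at -1). A call has 1 to 5 rows; each row shifts and turns the commanded pose from where the row before left it; what a row does not reach is not made up. A row lasts 1/10 s, in which the tool goes at most 50 mm and 8.59 degrees, less where a joint would pass 70% of its speed; a pose out of reach is approached as far as the arm can. A call is refused whole if a number of a shift passes 0.05 or a number of a turn 0.15, either way. A call with a gripper value outside its range is refused whole. The fingers move at their own pace and stop on an object; FORCE is the grip in N (left out, the last holds). Time passes only in rows, so rows that do not move let the fingers close. It gives the time, the measured TCP pose, the force, the opening and the grip force at its end, in the units of the state.
- telemetry.get_obs(): the state, without advancing time (a new reading comes with each control period).
- cams.camera(name): name is "scene" or "top" or "wrist"; returns the picture (420x560x3 uint8, blue, green, red); there is no depth.
- cams.get_calibration(name): a dict with "mtx" (3x3 intrinsics, pixels), "k1" (the pictures are not rectified: a ray, as slopes to the right and down, at radius r is drawn at 1 + k1 r^2 times it, then the intrinsics apply), "extrinsics" (4x4, takes a point from world to camera coordinates); the wrist camera has in their place "hand_eye" (4x4, takes a point from camera to tool coordinates, whose origin is the TCP and whose axes are the flange's). Camera axes: x right, y down, z forward; pixel columns grow to the right and rows downward; lengths in mm; the calibration is good to about 2 mm. A picture is of the moment at which its call begins: read the wrist's pose just before it. get_calibration takes no time and is no camera call.
- r.job_done(): hands the job in; it is judged then, once.
The state is a dict: "time": time; "joints": joint angles; "joint_velocities": joint speeds; "effort": joint torques, N m; "tool_pos": TCP position; "tool_rot": TCP orientation; "wrist_force": force on the tool from outside, world axes, zero at the start; "ft_torque": the same for the moment, N m; "finger_gap": finger opening in mm; "finger_force": force on a finger pad.
Only numpy, scipy, OpenCV 4.12 (cv2) and the standard library are available. Lean on these libraries where they do the work, as an engineer would, in place of code of your own. Each camera call takes 0.05 s, during which the arm holds its last target. There are 200 camera calls.

## Working session

There is one attempt and no reset: what is moved stays moved. The work goes in short steps, Python scripts to look and compute and a shell command to move; the robot and the scene stay as the last step left them, time stands still between calls to the robot, and variables do not carry over. Pictures are saved under pics/ and viewed, at most 10 in all, crops included, and the job is handed in when it is done.

```bash
mkdir -p pics
cat > h.py <<'E'
import numpy as np, cv2
from cell import telemetry, cams, r
def snap(n,f):
    o=telemetry.get_obs(); im=cams.camera(n); cv2.imwrite('pics/'+f,im); return o,im
def T(n,o=None):
    c=cams.get_calibration(n); K=np.array(c['mtx']); k1=c['k1']
    if n=='wrist':
        B=np.eye(4); B[:3,:3]=o['tool_rot']; B[:3,3]=o['tool_pos']; W=B@np.array(c['hand_eye'])
    else: W=np.linalg.inv(np.array(c['extrinsics']))
    return K,k1,W
def pix2w(n,u,v,z,o=None):
    K,k1,W=T(n,o)
    p=cv2.undistortPoints(np.array([[[u,v]]],float),K,np.array([k1,0,0,0.]))[0,0]
    d=W[:3,:3]@[p[0],p[1],1]; c=W[:3,3]; return c+d*(z-c[2])/d[2]
def w2pix(n,P,o=None):
    K,k1,W=T(n,o); M=np.linalg.inv(W)
    return cv2.projectPoints(np.array(P,float).reshape(-1,1,3),cv2.Rodrigues(M[:3,:3])[0],M[:3,3],K,np.array([k1,0,0,0.]))[0][:,0]
E
python3 - <<'E'
from h import *
a=snap('top','t0.png')[1]; o,b=snap('scene','s0.png')
print(o['tool_pos'],o['tool_rot'],o['finger_gap'],o['time'])
for n in('top','scene'): print(n,T(n)[2].round(2).tolist(), T(n)[0].tolist())
E
```

```text
[225.0831189  582.51643255 238.56055527] [[-9.32766381e-01  3.60481003e-01 -5.70119160e-04]
 [ 3.60481452e-01  9.32765380e-01 -1.36686901e-03]
 [ 3.90571015e-05 -1.48048685e-03 -9.99998903e-01]] 85.31069955514593 0.05
top [[-0.15, -0.94, 0.3, 258.2], [-0.99, 0.15, -0.05, -23.78], [0.0, -0.3, -0.95, 953.3], [0.0, 0.0, 0.0, 1.0]] [[449.81725717124664, 0.0, 282.0896849019191], [0.0, 449.81725717124664, 204.4876143277245], [0.0, 0.0, 1.0]]
scene [[-0.67, -0.52, 0.53, 84.94], [-0.74, 0.46, -0.49, 334.29], [0.01, -0.72, -0.69, 665.3], [0.0, 0.0, 0.0, 1.0]] [[412.50430491458286, 0.0, 279.3710253238048], [0.0, 412.50430491458286, 204.49597794708794], [0.0, 0.0, 1.0]]
```

View pics/t0.png

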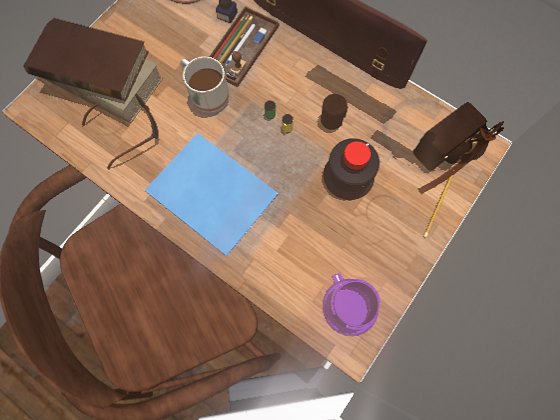

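View pics/s0.png

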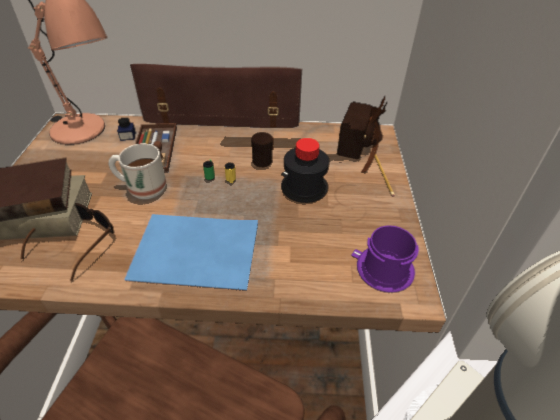

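Top view: black tank with red cap at (357,155), booklet with corners (147,189), (197,136), (277,193), (226,253), green cassette (270,110), yellow (287,123), lens case (334,110). The purple look-alike is at (352,307), open. The black one with the red cap fits the description. I'll measure, with an enlarged crop.

Run:
```python
from h import *
im=cv2.imread('pics/t0.png'); s=cv2.imread('pics/s0.png')
for n,I in(('top',im),('scene',s)):
    h=I.astype(int); m=((h[...,2]>170)&(h[...,1]<70)&(h[...,0]<70)).astype(np.uint8)
    k,l,st,c=cv2.connectedComponentsWithStats(m); j=1+np.argmax(st[1:,4]); print(n,st[j],c[j])
    print(' cap at z=126(top):',pix2w(n,*c[j],126).round(1),pix2w(n,*c[j],118).round(1))
B=[(147,189),(197,136),(277,193),(226,253)]
P=[pix2w('top',*b,5) for b in B]; print(np.round(P,1), np.mean(P,0).round(1))
for i in range(4): print(np.linalg.norm(P[i]-P[i-1]).round(1))
for nm,u,v,z in(('green',270,106,48),('yellow',288,119,48),('lens',334,103,76),('purple',352,307,40)): print(nm,pix2w('top',u,v,z).round())
a=cv2.resize(im[100:220,285:425],None,fx=4,fy=4,interpolation=3); b=cv2.resize(s[130:210,260:350],None,fx=4.5,fy=4.5,interpolation=3)[:, :240] 
cv2.imwrite('pics/c0.png',a)
```

```text
top [344 142  27  23 469] [357.24307036 152.6098081 ]
 cap at z=126(top): [ 599.6 -228.9  126. ] [ 602.9 -230.9  118. ]
scene [296 139  23  13 234] [307.08974359 144.68803419]
 cap at z=126(top): [ 596.9 -225.7  126. ] [ 604.5 -234.   118. ]
[[634.4 223.4   5. ]
 [747.4 100.3   5. ]
 [580.8 -62.4   5. ]
 [463.4  65.6   5. ]] [606.5  81.7   5. ]
232.7
167.0
232.9
173.7
green [775. -76.  48.]
yellow [ 736. -111.   48.]
lens [ 745. -215.   76.]
purple [ 309. -173.   40.]
```

View pics/c0.png

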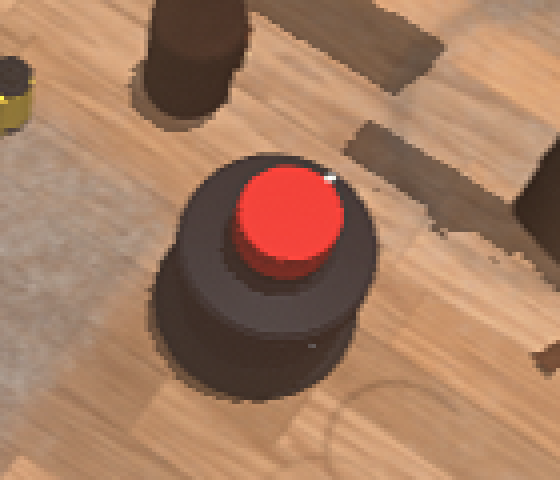

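The crop confirms the black tank with the red cap: lid mark at about (367.5,144.5), tank tab mark at about (363,186.5) in the full picture. I set out while computing the angles.

```bash
python3 - <<'E'
from h import *
c=np.array([599,-228])
for n,u,v,zs in(('lid',367.5,144.5,(98,100)),('tab',363,186.5,(4,8))):
    for z in zs:
        p=pix2w('top',u,v,z)[:2]-c; print(n,z,p.round(1),np.hypot(*p).round(1),np.arctan2(p[1],p[0]).round(2))
E
python3 -m crank '{"slide":[[0.021,-0.045,0],[0.021,-0.045,0],[0.021,-0.045,0],[0.021,-0.045,0],[0.021,-0.045,0]],"yaw":[-0.14,-0.14,-0.14,-0.14,-0.14],"grip":[1,1,1,1,1]}' 80
python3 -m crank '{"slide":[[0.021,-0.045,0],[0.021,-0.045,0],[0.021,-0.045,0],[0.021,-0.045,0],[0.021,-0.045,0]],"yaw":[-0.14,-0.14,-0.14,-0.14,-0.14],"grip":[1,1,1,1,1]}'
python3 -m crank '{"slide":[[0.021,-0.045,0],[0.021,-0.045,0],[0.021,-0.045,0],[0.021,-0.045,0],[0.021,-0.045,0]],"yaw":[-0.14,-0.14,-0.14,-0.14,-0.14],"grip":[1,1,1,1,1]}'
```

```text
lid 98 [ 26.9 -32.7] 42.3 -0.88
lid 100 [ 26.  -32.1] 41.4 -0.89
tab 4 [-32.1 -27.2] 42.1 -2.44
tab 8 [-33.4 -26.3] 42.5 -2.47
time: 0.6
tool_pos: [330.5, 356.1, 239.1]
tool_rot: [[-0.477, 0.879, -0.0], [0.879, 0.477, -0.0], [-0.0, -0.0, -1.0]]
wrist_force: [0.1, -0.9, -0.6]
finger_gap: 85.6
finger_force: 0.0
time: 1.1
tool_pos: [435.6, 131.0, 239.3]
tool_rot: [[0.202, 0.979, 0.0], [0.979, -0.202, 0.0], [0.0, 0.0, -1.0]]
wrist_force: [1.1, 0.6, 0.3]
finger_gap: 85.2
finger_force: 0.0
time: 1.6
tool_pos: [540.6, -94.1, 239.1]
tool_rot: [[0.786, 0.618, -0.0], [0.618, -0.786, 0.0], [-0.0, -0.0, -1.0]]
wrist_force: [1.5, 1.2, -0.5]
finger_gap: 85.2
finger_force: 0.0
```

```bash
python3 -m crank '{"slide":[[0.02,-0.045,0],[0.02,-0.045,0],[0.018,-0.044,0],[0,0,0]],"yaw":[0,0,0,0],"grip":[1,1,1,1]}'
python3 - <<'E'
from h import *
print(pix2w('scene',284,174,8).round(1))
o,im=snap('wrist','w0.png'); print(o['tool_pos'],o['joints'])
print(w2pix('wrist',[[599,-228,126]],o))
h=im.astype(int); m=((h[...,2]>150)&(h[...,1]<70)&(h[...,0]<70)).astype(np.uint8)
k,l,st,c=cv2.connectedComponentsWithStats(m); j=1+np.argmax(st[1:,4]); print(st[j],c[j],pix2w('wrist',*c[j],126,o))
E
```

```text
time: 2.0
tool_pos: [599.8, -231.2, 238.8]
tool_rot: [[0.785, 0.62, 0.002], [0.62, -0.785, -0.002], [0.0, 0.002, -1.0]]
wrist_force: [-0.2, 0.2, -0.3]
finger_gap: 85.2
finger_force: 0.0
[ 658.8 -216.3    8. ]
[ 599.83875754 -231.22695663  238.84681951] [-3.85958026e-01  4.48831806e-01  1.58990276e+00 -1.18696648e-03
  1.10079543e+00  5.16628275e-01]
[[277.58905347 206.24637338]]
[ 249  175   63   61 2555] [279.74481409 204.10606654] [ 601.47408832 -228.26049715  126.        ]
```

View pics/w0.png

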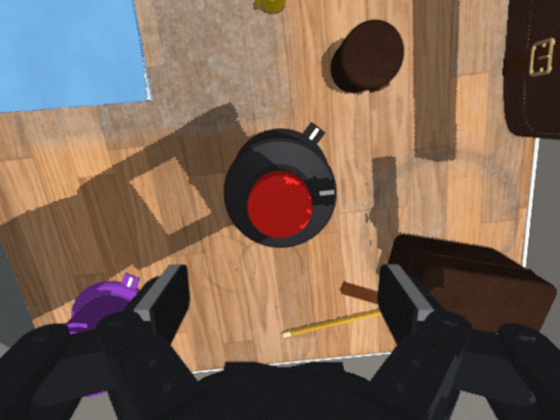

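Wrist view: cap at (280,204), lid mark (325,193), tank tab mark (314,133), booklet corner top left, purple look-alike lower left.

Run:
```python
from h import *
import json
o=json.loads(json.dumps({'tool_pos':[599.84,-231.23,238.85]})); 
q=telemetry.get_obs(); q={'tool_pos':o['tool_pos'],'tool_rot':q['tool_rot']}
c=np.array([601,-228.5])
for n,u,v,z in(('lid',326,193,101),('lid',326,193,95),('tab',315,132,8)):
    p=pix2w('wrist',u,v,z,q)[:2]-c; print(n,p.round(1),np.hypot(*p).round(1),np.arctan2(p[1],p[0]).round(3))
print(pix2w('wrist',148,100,5,q).round(1), T('wrist',q)[2][:3,3])
```

```text
lid [ 27.6 -29.1] 40.1 -0.811
lid [ 27.  -30.6] 40.8 -0.847
tab [63.5  2. ] 63.5 0.031
[577.8 -63.1   5. ] [ 656.31320437 -188.27999092  373.47448075]
```

```bash
python3 -m crank '{"slide":[[0.001,0.002,-0.045],[0,0,-0.045],[0,0,-0.039],[0,0,0],[0,0,0]],"yaw":[0,0,0,0,0],"grip":[1,1,1,-1,-1]}' 80
python3 -m crank '{"slide":[[0,0,0],[0,0,0],[0,0,0],[0,0,0],[0,0,0]],"yaw":[0,0,0,0,0],"grip":[-1,-1,-1,-1,-1]}'
```

```text
time: 2.55
tool_pos: [599.0, -223.2, 110.4]
tool_rot: [[0.782, 0.624, -0.002], [0.624, -0.782, 0.001], [-0.001, -0.001, -1.0]]
wrist_force: [1.3, -0.7, 0.8]
finger_gap: 59.1
finger_force: 0.1
time: 3.05
tool_pos: [601.1, -224.5, 112.8]
tool_rot: [[0.782, 0.623, 0.004], [0.623, -0.782, -0.001], [0.003, 0.004, -1.0]]
wrist_force: [0.8, -1.1, 8.7]
finger_gap: 49.7
finger_force: 83.7
```

```bash
python3 -m crank '{"slide":[[0.001,-0.002,0.002],[0,0,0],[0,0,0]],"yaw":[0,0,0],"grip":[-1,-1,-1]}'
python3 -m crank '{"slide":[[0,0,0],[0,0,0],[0,0,0],[0,0,0]],"yaw":[0.1,0.1,0.1,0.1],"grip":[-1,-1,-1,-1]}'; python3 -c "
from h import *
print(telemetry.get_obs()['ft_torque'])"
python3 -m crank '{"slide":[[0,0,0],[0,0,0],[0,0,0],[0,0,0],[0,0,0]],"yaw":[0.1,0.1,0.1,0.05,0],"grip":[-1,-1,-1,-1,-1]}'
python3 - <<'E'
from h import *
o,im=snap('wrist','w1.png'); print(o['ft_torque'],o['wrist_force'],o['tool_pos'],o['tool_rot'])
E
```

```text
time: 3.35
tool_pos: [600.1, -226.1, 112.7]
tool_rot: [[0.782, 0.623, -0.0], [0.623, -0.782, -0.0], [-0.0, -0.0, -1.0]]
wrist_force: [-0.7, -1.0, 3.4]
finger_gap: 50.0
finger_force: 83.4
time: 3.75
tool_pos: [600.3, -225.6, 112.6]
tool_rot: [[0.474, 0.88, 0.0], [0.88, -0.474, 0.001], [0.001, -0.0, -1.0]]
wrist_force: [0.0, 1.3, 3.9]
finger_gap: 49.5
finger_force: 83.3
[ 0.37613846  0.13702646 -0.121849  ]
time: 4.25
tool_pos: [600.2, -225.8, 112.6]
tool_rot: [[0.147, 0.989, -0.0], [0.989, -0.147, 0.0], [0.0, -0.0, -1.0]]
wrist_force: [-1.3, 1.2, 5.2]
finger_gap: 49.7
finger_force: 83.4
[ 0.23485464  0.41452335 -0.00130786] [-1.28360096  1.24339346  5.16056864] [ 600.18973523 -225.80507619  112.64483517] [[ 1.47020735e-01  9.89133368e-01 -2.90770794e-04]
 [ 9.89133388e-01 -1.47020663e-01  2.55588940e-04]
 [ 2.10062234e-04 -3.25187975e-04 -9.99999925e-01]]
```

View pics/w1.png

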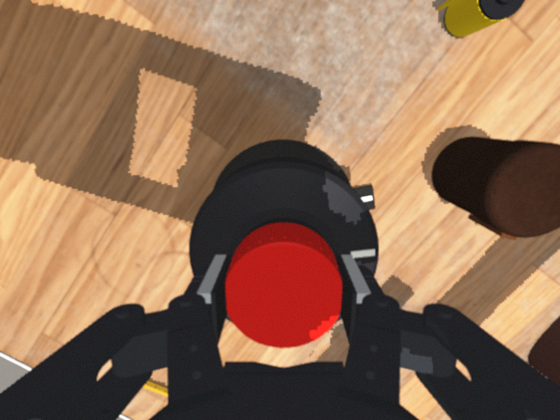

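Wrist view: cap held; lid mark at (362,254), tank tab mark at (368,198). Checking the remaining angle.

Run:
```python
from h import *
q=telemetry.get_obs()
for c in ([600.3,-226],[600.5,-228]):
  for n,u,v,z in(('lid',362,254,101),('lid',362,254,95),('tab',368,198,8)):
    p=pix2w('wrist',u,v,z,q)[:2]-c; print(n,p.round(1),np.hypot(*p).round(1),np.arctan2(p[1],p[0]).round(3))
```

```text
lid [39.3 -1.2] 39.3 -0.03
lid [40.5 -4.1] 40.7 -0.1
tab [65.9 -0. ] 65.9 -0.001
lid [39.1  0.8] 39.1 0.021
lid [40.3 -2.1] 40.3 -0.051
tab [65.7  2. ] 65.7 0.03
```

```bash
python3 -m crank '{"slide":[[0,0,0.01],[0,0,0.015],[0,0,0.02],[0,0,0.02],[0,0,0]],"yaw":[0,0,0,0,0],"grip":[-1,-1,-1,-1,-1]}'
python3 - <<'E'
from h import *
o,im=snap('wrist','w2.png'); print(o['ft_torque'],o['tool_pos'],o['wrist_force']); 
print(pix2w('wrist',368,198,8,o))
E
```

```text
time: 4.8
tool_pos: [602.2, -226.9, 181.1]
tool_rot: [[0.148, 0.989, 0.006], [0.989, -0.148, -0.002], [-0.001, 0.006, -1.0]]
wrist_force: [0.2, -0.1, -0.5]
finger_gap: 49.2
finger_force: 82.9
[-0.00543425 -0.04814956  0.01000593] [ 602.22373759 -226.86028972  181.13106459] [ 0.24110167 -0.05339254 -0.49275578]
[ 685.14938577 -247.49635658    8.        ]
```

View pics/w2.png

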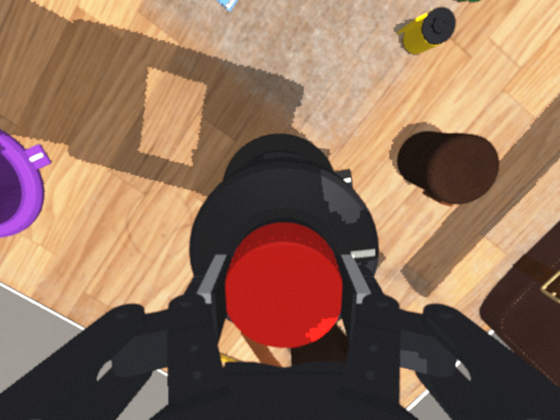

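The lid is off and held (cap still in the jaws, tank now farther below). Carrying it to the bare spot.

```bash
python3 -m crank '{"slide":[[-0.03,0.02,0],[-0.04,0.025,0],[-0.04,0.025,0],[-0.02,0.01,0],[0,0,-0.03]],"yaw":[0,0,0,0,0],"grip":[-1,-1,-1,-1,-1]}'
python3 -m crank '{"slide":[[0,0,-0.045],[0,0,-0.03],[0,0,-0.015],[0,0,0],[0,0,0]],"yaw":[0,0,0,0,0],"grip":[-1,-1,-1,-1,-1]}'
python3 -m crank '{"slide":[[0,0,-0.003],[0,0,-0.002],[0,0,-0.001],[0,0,0]],"yaw":[0,0,0,0],"grip":[-1,-1,-1,-1]}'
```

```text
time: 5.35
tool_pos: [468.7, -145.0, 148.9]
tool_rot: [[0.147, 0.989, 0.002], [0.989, -0.147, -0.001], [-0.0, 0.002, -1.0]]
wrist_force: [0.2, -0.7, -1.2]
finger_gap: 49.4
finger_force: 83.2
time: 5.85
tool_pos: [469.9, -145.9, 57.0]
tool_rot: [[0.148, 0.989, -0.001], [0.989, -0.148, 0.0], [0.0, -0.001, -1.0]]
wrist_force: [0.0, 0.6, -0.1]
finger_gap: 49.5
finger_force: 83.1
time: 6.25
tool_pos: [470.4, -146.1, 51.6]
tool_rot: [[0.147, 0.989, 0.001], [0.989, -0.147, -0.0], [-0.0, 0.001, -1.0]]
wrist_force: [0.6, 0.1, -2.0]
finger_gap: 49.2
finger_force: 83.1
```

```bash
python3 -m crank '{"slide":[[0,0,-0.001],[0,0,-0.001],[0,0,-0.001],[0,0,0],[0,0,0]],"yaw":[0,0,0,0,0],"grip":[-1,-1,-1,-1,-1]}'
```

```text
time: 6.75
tool_pos: [470.4, -146.1, 48.6]
tool_rot: [[0.147, 0.989, 0.0], [0.989, -0.147, -0.0], [-0.0, 0.0, -1.0]]
wrist_force: [-0.9, -1.1, 4.3]
finger_gap: 49.6
finger_force: 83.6
```

```bash
python3 -m crank '{"slide":[[0,0,0],[0,0,0],[0,0,0],[0,0,0],[0,0,0.02]],"yaw":[0,0,0,0,0],"grip":[1,1,1,1,1]}' 40
python3 -m crank '{"slide":[[0,0,0.045],[0,0,0.05],[0,0,0.05],[0.04,-0.025,0.03],[0.045,-0.027,0]],"yaw":[0,0,0,0,0],"grip":[1,1,1,1,1]}'
python3 -m crank '{"slide":[[0.045,-0.027,0],[0,0,0],[0,0,0]],"yaw":[0,0,0],"grip":[1,1,1]}'
python3 - <<'E'
from h import *
o,im=snap('wrist','w3.png'); print(o['tool_pos'])
print('tube top pred',w2pix('wrist',[[600,-226,102],[602,-228,102],[600,-226,82]],o))
E
```

```text
time: 7.25
tool_pos: [468.7, -145.5, 66.8]
tool_rot: [[0.147, 0.989, -0.004], [0.989, -0.147, 0.001], [0.001, -0.004, -1.0]]
wrist_force: [1.1, -0.5, 0.2]
finger_gap: 85.7
finger_force: 0.0
time: 7.75
tool_pos: [551.3, -194.9, 246.0]
tool_rot: [[0.147, 0.989, 0.008], [0.989, -0.147, -0.003], [-0.002, 0.009, -1.0]]
wrist_force: [1.0, 0.5, 0.3]
finger_gap: 85.6
finger_force: 0.0
time: 8.05
tool_pos: [591.8, -220.1, 239.1]
tool_rot: [[0.148, 0.989, -0.002], [0.989, -0.148, 0.001], [0.0, -0.002, -1.0]]
wrist_force: [-0.1, 0.1, 0.5]
finger_gap: 85.5
finger_force: 0.0
[ 591.77388823 -220.11466487  239.12698728]
tube top pred [[293.73843423 204.70435487]
 [296.30014506 206.5426537 ]
 [293.11682854 199.05891054]]
```

View pics/w3.png

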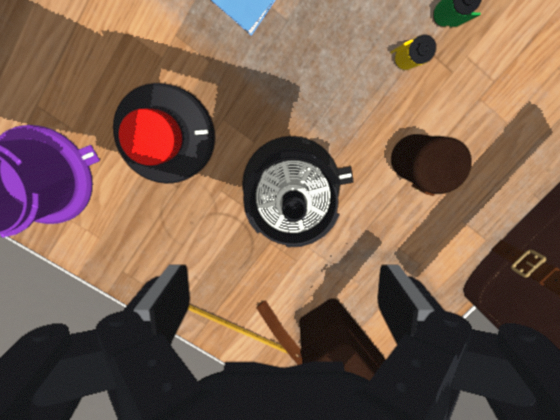

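The lid stands upright on the desk at (150,137); the tube top is at (293,204) in the tank with the white reel around it, as predicted. Going down on the tube.

```bash
python3 -m crank '{"slide":[[0.005,-0.003,-0.04],[0.003,-0.003,-0.05],[0,0,-0.04],[0,0,-0.01],[0,0,0]],"yaw":[0,0,0,0,0],"grip":[1,1,0.6,0,-0.4]}' 50
python3 -c "
from h import *
o=telemetry.get_obs();print(o['tool_pos'],o['finger_gap'])"
python3 -m crank '{"slide":[[0,0,0],[0,0,0],[0,0,0],[0,0,0],[0,0,0]],"yaw":[0,0,0,0,0],"grip":[-1,-1,-1,-1,-1]}'
```

```text
time: 8.6
tool_pos: [598.1, -224.9, 99.2]
tool_rot: [[0.147, 0.989, -0.004], [0.989, -0.147, 0.001], [0.001, -0.004, -1.0]]
wrist_force: [0.2, -0.2, 0.3]
finger_gap: 44.0
finger_force: 0.0
[ 598.12644628 -224.90181787   99.22195361] 44.024331840403505
time: 9.1
tool_pos: [601.0, -226.3, 103.0]
tool_rot: [[0.147, 0.989, 0.003], [0.989, -0.147, -0.001], [-0.001, 0.003, -1.0]]
wrist_force: [-2.1, 0.6, 7.7]
finger_gap: 19.0
finger_force: 49.3
```

```bash
python3 -m crank '{"slide":[[0,0,0.004],[0,0,0.01],[0,0,0.02],[0,0,0.03],[0,0,0.03]],"yaw":[0,0,0,0,0],"grip":[-1,-1,-1,-1,-1]}' 60
python3 -m crank '{"slide":[[0,0,0.02],[0,0,0]],"yaw":[0,0],"grip":[-1,-1]}'
python3 - <<'E'
from h import *
o,im=snap('wrist','w4.png'); s=snap('scene','s4.png')[1]; t=snap('top','t4.png')[1]; print(o['tool_pos'])
a=np.hstack([cv2.resize(im,(400,300)),cv2.resize(s[60:240,240:480],(400,300))]); b=np.hstack([cv2.resize(t,(400,300)),cv2.resize(t[80:260,120:360],(400,300))])
cv2.imwrite('pics/m4.png',np.vstack([a,b]))
# booklet fit in both views
for n,I in(('top',t),('scene',s)):
    h=I.astype(int); m=((h[...,0]>170)&(h[...,2]<120)&(h[...,0]-h[...,2]>90)).astype(np.uint8)
    k,l,st,c=cv2.connectedComponentsWithStats(m); j=1+np.argmax(st[1:,4])
    R=cv2.approxPolyDP(max(cv2.findContours((l==j).astype(np.uint8),0,2)[0],key=cv2.contourArea),8,True)[:,0]
    print(n,R.tolist()); P=np.array([pix2w(n,*p,5) for p in R]); print(P.round().tolist(),P.mean(0).round())
E
```

```text
time: 9.6
tool_pos: [599.6, -225.7, 195.8]
tool_rot: [[0.147, 0.989, -0.0], [0.989, -0.147, 0.0], [0.0, -0.0, -1.0]]
wrist_force: [1.0, -0.6, -1.5]
finger_gap: 18.6
finger_force: 58.7
time: 9.8
tool_pos: [601.8, -226.6, 218.6]
tool_rot: [[0.147, 0.989, 0.007], [0.989, -0.147, -0.003], [-0.002, 0.007, -1.0]]
wrist_force: [0.4, 0.4, -1.0]
finger_gap: 18.3
finger_force: 58.8
[ 601.76186263 -226.60397212  218.60019847]Traceback (most recent call last):
  File "<stdin>", line 8, in <module>
    return _wrapfunc(a, 'argmax', axis=axis, out=out, **kwds)
    return bound(*args, **kwds)
ValueError: attempt to get argmax of an empty sequence
```

View pics/m4.png

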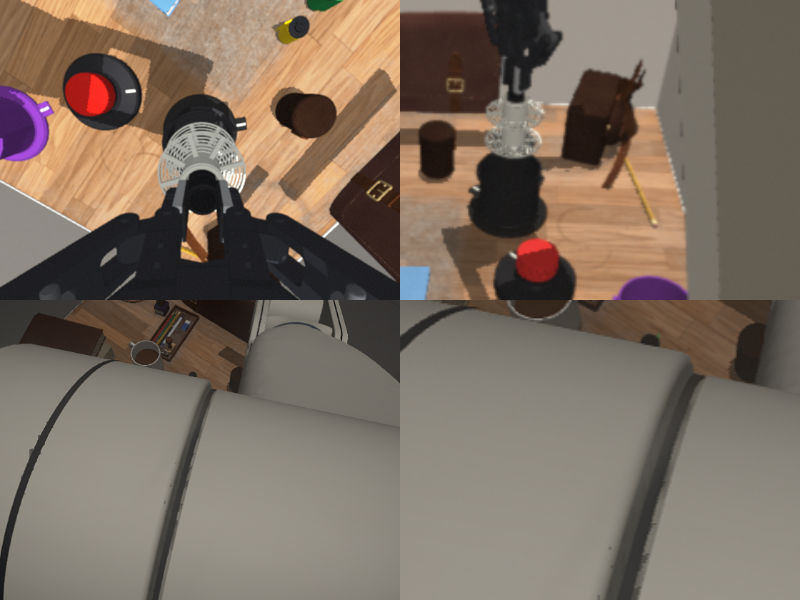

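The tube is lifted with the reel on its foot, clear of the tank rim; the lid stands. Refining the booklet from the first pictures.

Run:
```python
from h import *
for n,f in(('top','t0'),('scene','s0')):
    h=cv2.imread(f'pics/{f}.png').astype(int); m=((h[...,0]>120)&(h[...,0]-h[...,2]>60)).astype(np.uint8)
    m[:, 300:]=0
    k,l,st,c=cv2.connectedComponentsWithStats(m); j=1+np.argmax(st[1:,4])
    R=cv2.approxPolyDP(max(cv2.findContours((l==j).astype(np.uint8),0,2)[0],key=cv2.contourArea),8,True)[:,0]
    P=np.array([pix2w(n,*p,5) for p in R]); print(n,R.tolist(),P.round().tolist(),P.mean(0).round())
```

```text
top [[197, 134], [145, 190], [226, 255], [277, 193]] [[752.0, 100.0, 5.0], [633.0, 228.0, 5.0], [459.0, 66.0, 5.0], [581.0, -62.0, 5.0]] [606.  83.   5.]
scene [[126, 277], [246, 288], [256, 220], [153, 215]] [[634.0, 226.0, 5.0], [459.0, 67.0, 5.0], [585.0, -63.0, 5.0], [750.0, 100.0, 5.0]] [607.  82.   5.]
```

```bash
python3 -m crank '{"slide":[[0,0.02,0],[0,0.035,0],[0,0.04,0],[-0.005,0.04,0],[-0.005,0.04,0]],"yaw":[0,-0.05,-0.1,-0.1,-0.1],"grip":[-1,-1,-1,-1,-1]}'
python3 -m crank '{"slide":[[-0.005,0.04,0],[-0.005,0.03,0],[-0.005,0.02,-0.02],[-0.005,0.01,-0.02],[0,0,0]],"yaw":[-0.1,-0.1,-0.1,0,0],"grip":[-1,-1,-1,-1,-1]}'
```

```text
time: 10.45
tool_pos: [588.4, -48.4, 212.8]
tool_rot: [[0.481, 0.877, -0.003], [0.877, -0.481, 0.001], [-0.001, -0.003, -1.0]]
wrist_force: [-0.2, -0.6, -1.3]
finger_gap: 18.6
finger_force: 58.7
time: 10.95
tool_pos: [566.1, 51.1, 170.7]
tool_rot: [[0.714, 0.7, -0.008], [0.7, -0.714, -0.0], [-0.006, -0.005, -1.0]]
wrist_force: [-0.3, -0.4, -2.1]
finger_gap: 18.2
finger_force: 58.9
```

```bash
python3 -m crank '{"slide":[[0,0,-0.025],[0,0,-0.02],[0,0,-0.012],[0,0,-0.006],[0,0,0]],"yaw":[0,0,0,0,0],"grip":[-1,-1,-1,-1,-1]}'
python3 -m crank '{"slide":[[0,0,-0.002],[0,0,0],[0,0,0]],"yaw":[0,0,0],"grip":[-1,-1,-1]}'
```

```text
time: 11.45
tool_pos: [569.6, 48.9, 110.9]
tool_rot: [[0.716, 0.698, -0.001], [0.698, -0.716, -0.0], [-0.001, -0.001, -1.0]]
wrist_force: [0.5, -0.1, -1.0]
finger_gap: 18.5
finger_force: 58.9
time: 11.75
tool_pos: [570.2, 49.2, 110.0]
tool_rot: [[0.716, 0.698, 0.001], [0.698, -0.716, 0.0], [0.001, 0.001, -1.0]]
wrist_force: [1.0, -0.5, -1.6]
finger_gap: 18.5
finger_force: 58.9
```

```bash
python3 -m crank '{"slide":[[0,0,-0.002],[0,0,-0.002],[0,0,-0.002],[0,0,-0.001],[0,0,0]],"yaw":[0,0,0,0,0],"grip":[-1,-1,-1,-1,-1]}'
python3 -m crank '{"slide":[[0,0,-0.001],[0,0,-0.001],[0,0,0],[0,0,0]],"yaw":[0,0,0,0],"grip":[-1,-1,-1,-1]}'
```

```text
time: 12.25
tool_pos: [569.6, 49.2, 102.1]
tool_rot: [[0.716, 0.698, -0.001], [0.698, -0.716, -0.0], [-0.0, -0.0, -1.0]]
wrist_force: [-0.3, 0.2, -1.2]
finger_gap: 18.3
finger_force: 58.9
time: 12.65
tool_pos: [569.8, 49.2, 100.3]
tool_rot: [[0.716, 0.698, -0.0], [0.698, -0.716, -0.0], [-0.0, -0.0, -1.0]]
wrist_force: [0.4, 0.0, -1.1]
finger_gap: 18.5
finger_force: 58.9
```

```bash
for i in 1 2; do python3 -m crank '{"slide":[[0,0,-0.001],[0,0,0],[0,0,0],[0,0,0]],"yaw":[0,0,0,0],"grip":[-1,-1,-1,-1]}'; done
```

```text
time: 13.05
tool_pos: [570.1, 49.4, 99.9]
tool_rot: [[0.716, 0.698, 0.001], [0.698, -0.716, 0.0], [0.001, 0.0, -1.0]]
wrist_force: [-1.8, 1.4, 6.5]
finger_gap: 18.4
finger_force: 59.6
time: 13.45
tool_pos: [570.3, 49.5, 99.8]
tool_rot: [[0.716, 0.698, 0.001], [0.698, -0.716, 0.0], [0.001, 0.0, -1.0]]
wrist_force: [-4.2, 2.4, 13.8]
finger_gap: 18.4
finger_force: 60.6
```

```bash
python3 -m crank '{"slide":[[0,0,0.002],[0,0,0],[0,0,0],[0,0,0],[0,0,-0.01]],"yaw":[0,0,0,0,0],"grip":[-1,0.5,0.5,0.5,0.5]}'
python3 -m crank '{"slide":[[0,0,-0.014],[0,0,0],[0,0,0],[0,0,0],[0,0,0]],"yaw":[0,0,0,0,0],"grip":[0.5,0.5,-1,-1,-1]}' 40
python3 -m crank '{"slide":[[0,0,0],[0,0,0],[0,0,0]],"yaw":[0,0,0],"grip":[-1,-1,-1]}'
```

```text
time: 13.95
tool_pos: [570.7, 49.2, 90.8]
tool_rot: [[0.716, 0.698, 0.002], [0.698, -0.716, 0.0], [0.002, 0.001, -1.0]]
wrist_force: [0.7, -0.5, 0.1]
finger_gap: 63.6
finger_force: 0.0
time: 14.45
tool_pos: [570.1, 49.2, 76.6]
tool_rot: [[0.716, 0.698, 0.001], [0.698, -0.716, 0.0], [0.0, 0.0, -1.0]]
wrist_force: [0.5, 0.4, -1.2]
finger_gap: 31.9
finger_force: 39.6
time: 14.75
tool_pos: [570.0, 49.2, 76.6]
tool_rot: [[0.716, 0.698, 0.0], [0.698, -0.716, 0.0], [0.0, 0.0, -1.0]]
wrist_force: [-0.4, -0.2, -0.1]
finger_gap: 31.6
finger_force: 39.8
```

```bash
python3 -m crank '{"slide":[[0,0,0.005],[0,0,0.01],[0,0,0.015],[0,0,0.015],[0,0,0.015]],"yaw":[0,0,0,0,0],"grip":[-1,-1,-1,-1,-1]}'
python3 -m crank '{"slide":[[0,0,0.015],[0,0,0.015],[0,0,0.015],[0,0,0.01],[0,0,0]],"yaw":[0,0,0,0,0],"grip":[-1,-1,-1,-1,-1]}'
python3 - <<'E'
from h import *
o,im=snap('wrist','w5.png'); s=snap('scene','s5.png')[1]
cv2.imwrite('pics/m5.png',np.hstack([cv2.resize(im,(400,300)),cv2.resize(s[90:300,80:360],(400,300))]))
E
```

```text
time: 15.25
tool_pos: [570.2, 49.2, 138.3]
tool_rot: [[0.716, 0.698, 0.001], [0.698, -0.716, 0.0], [0.001, 0.001, -1.0]]
wrist_force: [1.0, 0.1, -0.7]
finger_gap: 31.9
finger_force: 39.7
time: 15.75
tool_pos: [570.8, 49.2, 193.2]
tool_rot: [[0.716, 0.698, 0.003], [0.698, -0.716, 0.0], [0.002, 0.002, -1.0]]
wrist_force: [-0.0, 0.7, -0.5]
finger_gap: 31.7
finger_force: 39.8
```

View pics/m5.png

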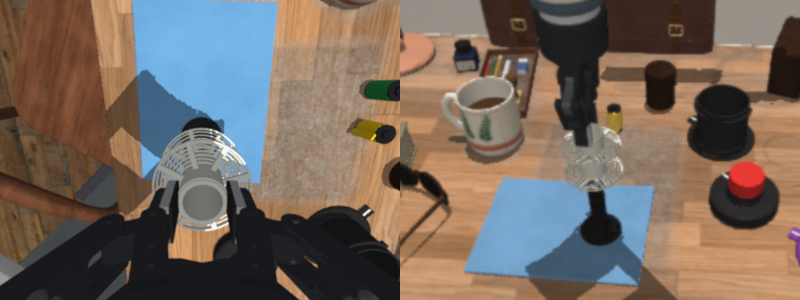

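The tube stands alone on the booklet; the reel is in the jaws above it. Moving the reel 100 mm along the booklet and lowering.

```bash
python3 -m crank '{"slide":[[0.02,0.02,0],[0.03,0.028,0],[0.022,0.019,0],[0,0,0],[0,0,-0.02]],"yaw":[0,0,0,0,0],"grip":[-1,-1,-1,-1,-1]}'
python3 -m crank '{"slide":[[0,0,-0.03],[0,0,-0.03],[0,0,-0.02],[0,0,-0.01],[0,0,0]],"yaw":[0,0,0,0,0],"grip":[-1,-1,-1,-1,-1]}'
python3 -m crank '{"slide":[[0,0,-0.002],[0,0,-0.002],[0,0,-0.001],[0,0,0],[0,0,0]],"yaw":[0,0,0,0,0],"grip":[-1,-1,-1,-1,-1]}'
```

```text
time: 16.35
tool_pos: [643.1, 116.8, 172.2]
tool_rot: [[0.715, 0.699, 0.003], [0.699, -0.715, 0.0], [0.002, 0.002, -1.0]]
wrist_force: [0.2, 0.1, -0.8]
finger_gap: 31.9
finger_force: 39.8
time: 16.85
tool_pos: [640.0, 115.5, 79.3]
tool_rot: [[0.716, 0.698, -0.004], [0.698, -0.716, -0.001], [-0.004, -0.002, -1.0]]
wrist_force: [0.3, -0.5, 0.1]
finger_gap: 32.0
finger_force: 39.8
time: 17.35
tool_pos: [642.0, 116.2, 76.8]
tool_rot: [[0.716, 0.698, 0.001], [0.698, -0.716, 0.0], [0.001, 0.0, -1.0]]
wrist_force: [0.4, 0.2, 0.0]
finger_gap: 32.3
finger_force: 39.8
```

```bash
python3 -m crank '{"slide":[[0,0,-0.001],[0,0,-0.001],[0,0,0],[0,0,0]],"yaw":[0,0,0,0],"grip":[-1,-1,-1,-1]}'
python3 -m crank '{"slide":[[0,0,-0.001],[0,0,0],[0,0,0],[0,0,0]],"yaw":[0,0,0,0],"grip":[-1,-1,-1,-1]}'
python3 -m crank '{"slide":[[0,0,-0.001],[0,0,0],[0,0,0],[0,0,0]],"yaw":[0,0,0,0],"grip":[-1,-1,-1,-1]}'
```

```text
time: 17.75
tool_pos: [641.7, 116.2, 74.2]
tool_rot: [[0.716, 0.698, -0.0], [0.698, -0.716, -0.0], [-0.0, -0.0, -1.0]]
wrist_force: [-0.4, -0.2, 0.7]
finger_gap: 31.4
finger_force: 39.8
time: 18.15
tool_pos: [641.9, 116.3, 73.6]
tool_rot: [[0.716, 0.698, 0.0], [0.698, -0.716, 0.0], [0.0, 0.0, -1.0]]
wrist_force: [-0.1, 0.1, 3.2]
finger_gap: 31.8
finger_force: 40.2
time: 18.55
tool_pos: [642.1, 116.6, 73.5]
tool_rot: [[0.716, 0.698, 0.001], [0.698, -0.716, 0.001], [0.001, 0.0, -1.0]]
wrist_force: [-3.1, 2.7, 10.5]
finger_gap: 31.8
finger_force: 40.9
```

Contact at the expected height. Relieve, open, rise and look.

```bash
python3 -m crank '{"slide":[[0,0,0.0015],[0,0,0],[0,0,0],[0,0,0],[0,0,0.01]],"yaw":[0,0,0,0,0],"grip":[-1,0.5,0.5,0.5,0.5]}'
python3 -m crank '{"slide":[[0,0,0.03],[0,0,0.05],[0,0,0.05],[0,0,0.03],[0,0,0]],"yaw":[0,0,0,0,0],"grip":[0.5,0.5,0.5,0.5,0.5]}'
python3 -m crank '{"slide":[[0,0,0],[0,0,0]],"yaw":[0,0],"grip":[0.5,0.5]}'
python3 - <<'E'
from h import *
o,im=snap('wrist','w6.png'); s=snap('scene','s6.png')[1]
cv2.imwrite('pics/m6.png',np.hstack([cv2.resize(im,(400,300)),cv2.resize(s[90:300,80:360],(400,300))]))
E
```

```text
time: 19.05
tool_pos: [640.7, 115.9, 82.6]
tool_rot: [[0.716, 0.698, -0.003], [0.698, -0.716, -0.001], [-0.002, -0.002, -1.0]]
wrist_force: [0.4, -0.6, 0.4]
finger_gap: 63.8
finger_force: 0.0
time: 19.55
tool_pos: [644.7, 116.6, 250.5]
tool_rot: [[0.716, 0.698, 0.01], [0.698, -0.716, 0.002], [0.009, 0.006, -1.0]]
wrist_force: [-0.0, 0.8, -0.2]
finger_gap: 64.4
finger_force: 0.0
time: 19.75
tool_pos: [640.8, 116.0, 242.5]
tool_rot: [[0.716, 0.698, -0.002], [0.698, -0.716, -0.0], [-0.002, -0.001, -1.0]]
wrist_force: [-0.5, 0.2, 0.5]
finger_gap: 63.9
finger_force: 0.0
```

View pics/m6.png

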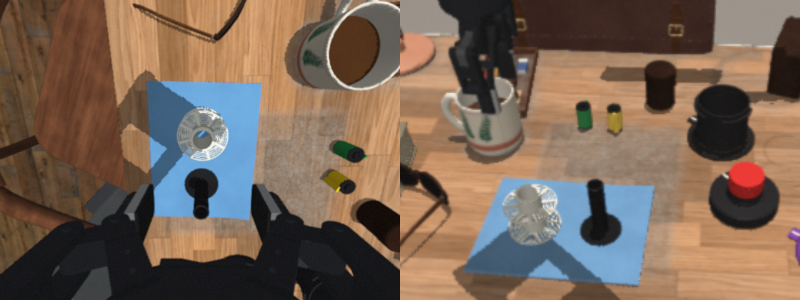

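Reel and tube stand upright side by side on the booklet, the lid stands on the desk and the cassettes and lens case are untouched.

```bash
python3 -c "
from cell import r
print(r.job_done())"
```

```text
the job is handed in; nothing more can be done
None
```

The lid stands upright on the bare desk, and the tube and reel stand upright about 100 mm apart on the blue booklet. The job was handed in at about 20 s of the 64 s; the hand-in returned no verdict.

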